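# Feel how full the ball tin is, then pour it out in the right place

## Robot

A 6-joint arm with a two-finger parallel gripper is mounted at the origin on the work surface. World frame = base frame: x ahead of the robot, y to its left, z up, the work surface at z = 0. Lengths are in mm, angles in rad, forces in N, time in s.
With the tool pointing down it reaches from about 350 to 800 mm from the base axis. Payload 7.3 kg.
Tool frame: the origin (TCP) lies on the mounting face of the last link; the fingertips stand 173 mm ahead of it and the grasp point (between the pads) lies 155 mm ahead of it (arm.tcp_to_grasp is the distance from the TCP to the grasp point, in mm); z points along the fingers, y is the line along which they close (so a half turn about z gives the same grasp; the last joint's range is limited). The gripper opens to 85 mm and grips with 20 to 120 N. Pads are 22 mm wide; open, the fingers measure 114 mm over their backs; the gripper's body (76 mm by 85 mm) begins 54 mm behind the grasp point. The pads swing forward as they close: fully open they stand 13 mm farther back than shut.
Start: joints at [-1.421, 0.342, 1.524, -0, 1.275, -0.146], TCP at [153.06, -502.196, 404.722] pointing down, gripper open.
Joint ranges: [-2.53, 2.53], [-0.77, 2.02], [0.04, 2.7], [-1, 4.14], [0.28, 2.66], [-3.11, 3.11]. Speed limits (rad/s): [2.57, 2.57, 3.14, 3.14, 3.14, 3.14].

## Interface

Orientations are given as a unit quaternion [w, x, y, z].
In Python, from station import arm, cams, ticket gives the robot as it stands.
- The arm moves only by the shell command python3 -m pendant 'ROWS' [FORCE]. ROWS is JSON, one flat list of numbers, 7 for each row, row after row: the shift along the tool's x, y, z in m, then the turn, a rotation vector about the tool's x, y, z in rad, then the finger opening in m, from 0 to 0.0854. In form: [x, y, z, rx, ry, rz, fingers, x, y, z, rx, ry, rz, fingers, ...]. A call has 1 to 8 rows; each row is the pose to reach, as a shift and turn from the pose commanded when the call began, along the tool's axes at that moment; what a row does not reach only later rows make up. A row lasts 1/8 s, in which the tool goes at most 62.5 mm and 10.7 degrees, less where a joint would pass 70% of its speed; a pose out of reach is approached as far as the arm can. A call with a gripper value outside its range is refused whole. The fingers move at their own pace and stop on an object; FORCE is the grip in N (left out, the last holds). Time passes only in rows, so rows that repeat a pose let the fingers close. It gives the time, the measured TCP pose, the force, the opening and the grip force at its end, in the units of the state.
- arm.get_state(): the state, without advancing time (a new reading comes with each control period).
- cams.get_image(name): name is "side" or "top"; returns a dict with "img" (420x560x3 uint8, red, green, blue), "depth" (420x560 float32, mm along the optical axis (not along the pixel's ray), 0 where there is no reading), "intrinsics" (3x3 intrinsics, pixels), "D" ([k1, k2, p1, p2, k3] as OpenCV has them; the pictures are not rectified), "rvec" (rotation vector, rad) and "tvec" (3), from world to camera coordinates, as OpenCV has them. Camera axes: x right, y down, z forward; pixel columns grow to the right and rows downward; lengths in mm; the calibration is good to about 2 mm. A picture is of the moment at which its call begins.
- ticket.sign_off(): hands the job in; it is judged then, once.
The state is a dict: "time_s": time; "joint_pos": joint angles; "qvel": joint speeds; "effort": joint torques, N m; "eef_pos": TCP position; "ee_rot": TCP orientation; "contact_force": force on the tool from outside, world axes, zero at the start; "wrist_torque": the same for the moment, N m; "opening": finger opening in mm; "grip_force": force on a finger pad.
Only numpy, scipy, OpenCV 4.12 (cv2) and the standard library are available. Lean on these libraries where they do the work, as an engineer would, in place of code of your own. Each camera call takes 0.05 s, during which the arm holds its last target. There are 200 camera calls.

## Task

Lift the green tin of steel balls clear of the blue mat and tip its mouth down a little, about 20 degrees, slowly, and hold it there a moment to feel from its weight whether it holds a full lot or only a couple of leftovers; nothing may come out yet. Then pour all of it out: a full lot goes into the orange tub, leftovers go into the white tray, and the other container stays empty. Stand the emptied tin upright in the middle of the blue mat and let go.

Things in the scene. Friction and masses are not known exactly. Their poses are not given: they have to be found in the camera images.
- tin: Green opaque tin, yellow edges, 118 (x) x 58 (y) x 84 mm, 250 g empty; origin mid-underside, z up. Mouth: slot in its -x end, 36 to 76 mm up, 59 mm from the origin, hidden by a light yellow flap that hangs free; lip to 68. A chute inside climbs 42 degrees to it: mouth-down, balls stay in at 25 degrees if slow, roll out past 45; 60 empties it. Grip from above across y, mid-length, 68 mm up. Starts mouth robotwards.
- mat: The tin's place: a flat blue mat fixed on the bench, 180 mm (its x) by 150 mm (its y), 3 mm thick. Origin: centre of its underside, on the bench; z up.
- tub: Orange open plastic tub, fixed, 170 mm (its x) by 160 (its y), 90 high, walls and floor 5 mm; origin: centre of its underside, z up. Takes a full lot: six 24 mm steel balls of 56 g each, 339 g in all. Empty at the start; tub and tray swap sides from run to run. The larger dark-lidded tub at the back is not it.
- tray: White open plastic tray, fixed, 170 mm (its x) by 160 (its y), 50 high, walls and floor 5 mm; origin: centre of its underside, z up. Takes leftovers: two of the same balls, 113 g in all. The tin holds either a full lot or two leftovers, unseen, differing from run to run. Empty at the start.
There are look-alikes about, which are no part of the job. Of the things like the mat, leave any that is turquoise; of the rest the larger one is meant.

How it is judged (in metres and radians):
On the way:
1. the tin is held clear of the mat (underside centre more than 30 mm above the bench), tipped between 10 and 30 degrees for half a second, with both containers still empty (height (world z) of tin above 0.03 m and angle between tin's own z axis and vertical between 0.175 and 0.53 rad and contact force between each of tub, tray and anything else below 0.1 N), for 0.5 s.
At the end, for the whole second after the job is handed in: The empty tin stands upright (within 10 degrees) and still on the blue mat, within 50 mm of its middle. A full lot lies all in the orange tub with the tray empty; or leftovers lie all in the white tray with the tub empty (judged by the weight on mat, tub and tray) (angle between tin's own z axis and vertical below 0.17 rad and horizontal distance between tin and mat below 0.05 m and linear speed of tin below 0.02 m/s and contact force between mat and tin between 1.5 and 2.75 N and ((contact force between tub and anything else above 3 N and contact force between tray and anything else below 0.1 N) or (contact force between tray and anything else between 0.9 and 1.5 N and contact force between tub and anything else below 0.1 N))); the robot touches nothing.
It also fails if it takes over 64 s, if anything falls off the work surface, if the arm or the gripper's body presses on something with over 40 N, if the wrist force passes 120 N, or if a joint passes its speed limit or range.

## Working session

There is one attempt and no reset: what is moved stays moved. The work goes in short steps, Python scripts to look and compute and a shell command to move; the robot and the scene stay as the last step left them, time stands still between calls to the robot, and variables do not carry over. Pictures are saved under pics/ and viewed, at most 10 in all, crops included, and the job is handed in when it is done.

```bash
mkdir -p pics; cat > h.py <<'E'
import numpy as np, cv2
from station import arm, cams, ticket
def grab(n,save=None):
    d=cams.get_image(n)
    if save: cv2.imwrite('pics/'+save,cv2.cvtColor(d['img'],cv2.COLOR_RGB2BGR))
    return d
def rays(d,uv):
    uv=np.array(uv,float).reshape(-1,1,2)
    n=cv2.undistortPoints(uv,np.array(d['intrinsics'],float),np.array(d['D'],float)).reshape(-1,2)
    R=cv2.Rodrigues(np.array(d['rvec'],float))[0]; t=np.array(d['tvec'],float).ravel()
    return -R.T@t, np.c_[n,np.ones(len(n))]@R
def onplane(d,uv,z):
    c,r=rays(d,uv); return c+r*((z-c[2])/r[:,2])[:,None]
def withdepth(d,uv):
    c,r=rays(d,uv); uv=np.array(uv).reshape(-1,2).astype(int)
    return c+r*d['depth'][uv[:,1],uv[:,0]][:,None]
E
python3 - <<'E'
from h import *
a=grab('top');b=grab('side')
cv2.imwrite('pics/a.png',a['img'][...,::-1]);cv2.imwrite('pics/b.png',b['img'][...,::-1])
s=arm.get_state();print(s)
np.savez('/tmp/a.npz',**a)
E
```

```text
{'time_s': 0.1, 'joint_pos': array([-1.42099447e+00,  3.42647879e-01,  1.52493625e+00,  1.49708320e-05,
        1.27538079e+00, -1.46018646e-01]), 'qvel': array([-0.00108741, -0.00298136, -0.00142907,  0.00118676, -0.00019393,
       -0.00178867]), 'effort': array([ 1.91199419e-03, -4.34446478e+01, -2.46489483e+01, -1.11475138e-04,
        4.70195169e-03, -2.46791797e-05]), 'eef_pos': array([ 153.04592961, -502.06914889,  404.09281575]), 'ee_rot': array([-6.86147901e-04,  9.89081296e-01,  1.47369331e-01,  5.86174980e-06]), 'contact_force': array([-0.21264395,  0.03612773,  1.04347754]), 'wrist_torque': array([0.00182694, 0.00141184, 0.05499924]), 'grip_force': 0.0, 'opening': 85.70709321505225}
```

View pics/a.png

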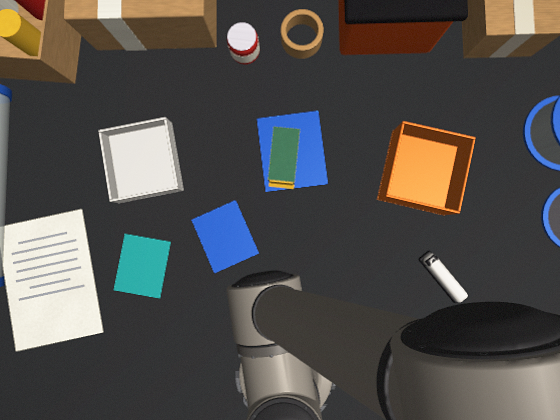

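View pics/b.png

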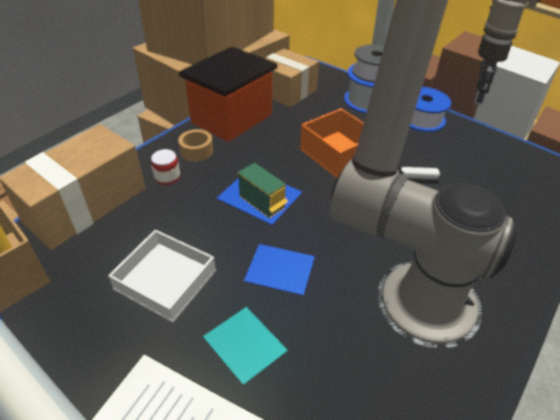

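The top view shows the green tin at about (285,157), with its yellow mouth end at (282,184), on the larger blue mat at (292,150). The white tray is at (141,160) and the orange tub at (428,168). The decoys are the small blue mat at (225,237) and the turquoise one at (142,265).

```bash
cat > seg.py <<'E'
from h import *
def blob(m,x0,x1,y0,y1):
    k=np.zeros(m.shape,np.uint8);k[y0:y1,x0:x1]=m[y0:y1,x0:x1]
    k=cv2.morphologyEx(k,cv2.MORPH_OPEN,np.ones((3,3)))
    c=max(cv2.findContours(k,cv2.RETR_EXTERNAL,cv2.CHAIN_APPROX_NONE)[0],key=cv2.contourArea)
    return c.reshape(-1,2)
def rect(d,c,z):
    p=onplane(d,c,z)[:,:2].astype(np.float32)
    r=cv2.minAreaRect(cv2.convexHull(p)); return np.round(r[0],1),np.round(r[1],1),round(r[2],1)
E
python3 - <<'E'
from seg import *
a=dict(np.load('/tmp/a.npz'))
h,s,v=[x.astype(int) for x in cv2.split(cv2.cvtColor(a['img'],cv2.COLOR_RGB2HSV))]
mat=((h>105)&(h<125)&(s>150)&(v>80)); green=(h>50)&(h<92)&(s>80)&(v>50); yel=(h>15)&(h<35)&(s>130)&(v>100)
org=(h<20)&(s>150)&(v>50); wh=(s<40)&(v>110)
R=lambda n,m,b,z:print(n,*rect(a,blob(m.astype(np.uint8),*b),z))
R('mat',mat|green|yel,(240,345,100,200),3)
R('mat3only',mat,(240,345,100,200),3)
R('green top',green,(250,320,110,200),84)
R('tin top',green|yel,(250,320,110,200),84)
R('tub',org,(360,500,110,230),90)
R('tray',wh,(90,195,105,215),50)
print('depth heights',withdepth(a,[[285,150],[310,140],[141,160],[425,170]]).round(1))
E
```

```text
mat [519.3 -21.6] [180.8 150.9] 6.3
mat3only [519.3 -21.6] [180.8 150.9] 6.3
green top [496.3  -3.3] [ 54.9 115.5] 83.4
tin top [488.   -2.2] [ 55.  132.2] 83.7
tub [ 458.8 -309.7] [177.4 182.4] 75.7
tray [496.4 327.7] [174.7 172.5] 10.2
depth heights [[ 503.8   -6.6   86.6]
 [ 544.   -66.3    2.5]
 [ 501.7  341.8    6.4]
 [ 466.1 -335.3    7.2]]
```

```bash
python3 - <<'E'
import cv2
i=cv2.imread('pics/a.png')[105:205,235:355]
cv2.imwrite('pics/c.png',cv2.resize(i,None,fx=6,fy=6,interpolation=cv2.INTER_CUBIC)[:600])
E
```

```text
(no output)
```

View pics/c.png

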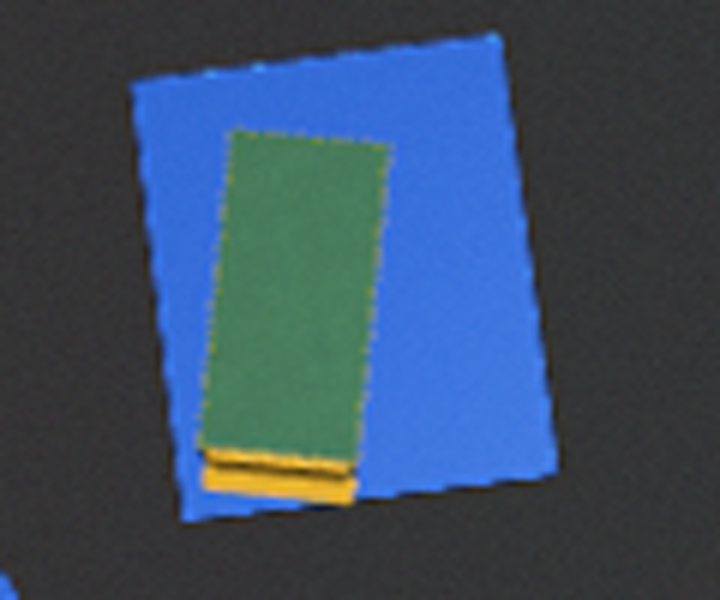

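Close-up: the tin's +x end points up and slightly right (yaw about -6.6°), and its mouth lip is at the bottom. Next I'll get the container rims by height, and the first move numbers.

```bash
python3 - <<'E'
from seg import *
a=dict(np.load('/tmp/a.npz'))
h,s,v=[x.astype(int) for x in cv2.split(cv2.cvtColor(a['img'],cv2.COLOR_RGB2HSV))]
H,W=h.shape; uv=np.stack(np.meshgrid(np.arange(W),np.arange(H)),-1).reshape(-1,2)
P=withdepth(a,uv).reshape(H,W,3); z=P[...,2]
green=(h>50)&(h<92)&(s>80)&(v>50)
def box(x0,x1,y0,y1):
    m=np.zeros((H,W),bool);m[y0:y1,x0:x1]=1;return m
for n,m in dict(tub=box(360,500,110,230)&(z>78)&(z<102),tray=box(90,195,105,215)&(z>40)&(z<60),tin=box(250,320,110,200)&green&(z>78)&(z<95)).items():
    p=P[m][:,:2].astype(np.float32); r=cv2.minAreaRect(p); print(n,m.sum(),np.round(r[0],1),np.round(r[1],1),round(r[2],1),z[m].mean())
print('tin@87',rect(a,blob(green.astype(np.uint8),250,320,110,200),87))
# move in tool axes
from scipy.spatial.transform import Rotation as Ro
st=arm.get_state();q=st['ee_rot'];R=Ro.from_quat([q[1],q[2],q[3],q[0]]).as_matrix()
print(R.round(3)); print((R.T@(np.array([496,-4,155+180])-st['eef_pos'])).round(1))
E
```

```text
tub 1039 [ 461.5 -320.1] [160.6 170.9] 75.6 87.32993528381066
tray 884 [496.7 333.9] [171.5 163.1] 10.3 48.1989650562541
tin 1302 [496.   -3.1] [ 56.7 116.5] 83.3 87.02951461925794
tin@87 (array([495.7,  -3.3]), array([ 54.7, 115.1]), 83.4)
[[ 0.957  0.292 -0.   ]
 [ 0.292 -0.957  0.001]
 [ 0.    -0.001 -1.   ]]
[ 473.2 -376.4   69.7]
```

```bash
cat > go.py <<'E'
# usage: go.py gx gy gz az_deg : shift (m, tool axes) + turn to take grasp point to (gx,gy,gz), tool down, tool x at az
import sys; from h import *
from scipy.spatial.transform import Rotation as Ro
gx,gy,gz,az=map(float,sys.argv[1:5]); tilt=float(sys.argv[5]) if len(sys.argv)>5 else 0
st=arm.get_state();q=st['ee_rot'];R=Ro.from_quat([q[1],q[2],q[3],q[0]])
T=Ro.from_euler('z',az,degrees=True)*Ro.from_euler('x',180,degrees=True)*Ro.from_euler('y',tilt,degrees=True)
p=np.array([gx,gy,gz])-155*T.as_matrix()[:,2]
print('grasp now',(st['eef_pos']+155*R.as_matrix()[:,2]).round(1),'az,tilt',np.degrees(np.arctan2(*R.as_matrix()[1::-1,0])).round(1),np.degrees(np.arccos(-R.as_matrix()[2,2])).round(1))
print('shift m',(R.inv().apply(p-st['eef_pos'])/1000).round(4),'rotvec',(R.inv()*T).as_rotvec().round(4))
print('t',st['time_s'],'j',st['joint_pos'].round(2),'F',st['contact_force'].round(2),'grip',st['grip_force'],'open',round(st['opening'],1))
E
python3 -m pendant '[0.03,-0.024,0.004,0,0,0.05,0.085, 0.07,-0.056,0.01,0,0,0.12,0.085, 0.115,-0.092,0.016,0,0,0.19,0.085, 0.16,-0.128,0.022,0,0,0.26,0.085, 0.205,-0.163,0.03,0,0,0.33,0.085, 0.25,-0.2,0.037,0,0,0.39,0.085, 0.295,-0.235,0.044,0,0,0.41,0.085, 0.34,-0.27,0.05,0,0,0.41,0.085]'; python3 go.py 496 -4 180 -6.6
```

```text
time_s: 1.1
eef_pos: [400.3, -143.1, 354.4]
ee_rot: [0.0, 0.998, -0.057, -0.0]
contact_force: [-0.0, -1.5, 0.2]
opening: 85.1
grip_force: 0.0
grasp now [ 400.3 -143.1  199.4] az,tilt -6.6 0.0
shift m [ 0.0792 -0.1491  0.0194] rotvec [0.0001 0.     0.0006]
t 1.1 j [-0.52  0.21  1.86 -0.    1.07  1.16] F [-0.01 -1.46  0.22] grip 0.0 open 85.1
```

```bash
python3 -m pendant '[0.02,-0.04,0.005,0,0,0,0.085, 0.04,-0.075,0.01,0,0,0,0.085, 0.06,-0.11,0.015,0,0,0,0.085, 0.075,-0.14,0.018,0,0,0,0.085, 0.079,-0.149,0.019,0,0,0,0.085, 0.079,-0.149,0.019,0,0,0,0.085]'; python3 - <<'E'
from seg import *
d=grab('top','d.png')
E
python3 go.py 496 -4 71 -6.6
```

```text
time_s: 1.85
eef_pos: [494.9, -5.7, 335.3]
ee_rot: [0.0, 0.998, -0.057, -0.001]
contact_force: [0.1, -0.3, 0.2]
opening: 85.0
grip_force: 0.0
grasp now [494.6  -6.3 180.5] az,tilt -6.5 0.1
shift m [ 0.0011 -0.0024  0.1095] rotvec [0.0004 0.0008 0.0011]
t 1.9 j [-0.17  0.36  1.71 -0.    1.08  1.52] F [-0.35  0.4  -0.22] grip 0.0 open 85.5
```

View pics/d.png

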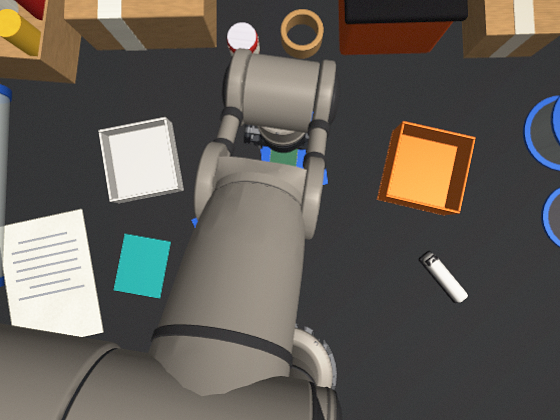

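The arm hides the tin at (285,157), and nothing else has moved. I'll descend on the measured position.

```bash
python3 -m pendant '[0.001,-0.002,0.025,0,0,0,0.085, 0.001,-0.002,0.06,0,0,0,0.085, 0.001,-0.002,0.09,0,0,0,0.085, 0.001,-0.002,0.105,0,0,0,0.085, 0.001,-0.002,0.1095,0,0,0,0.085, 0.001,-0.002,0.1095,0,0,0,0.085]' && python3 go.py 496 -4 71 -6.6
python3 -m pendant '[0,0,0,0,0,0,0.07,0,0,0,0,0,0,0.06,0,0,0,0,0,0,0.05,0,0,0,0,0,0,0.045,0,0,0,0,0,0,0.045,0,0,0,0,0,0,0.045]' 50;  python3 go.py 496 -4 71 -6.6
```

```text
time_s: 2.65
eef_pos: [496.5, -4.3, 226.8]
ee_rot: [0.0, 0.998, -0.057, 0.0]
contact_force: [-0.6, 0.1, 0.5]
opening: 85.2
grip_force: 0.0
grasp now [496.6  -4.3  71.8] az,tilt -6.6 0.1
shift m [-0.0005 -0.0002  0.0008] rotvec [ 0.0002 -0.001   0.0006]
t 2.65 j [-0.16  0.51  1.82 -0.    0.8   1.52] F [-0.56  0.09  0.54] grip 0.0 open 85.2
time_s: 3.4
eef_pos: [496.5, -3.8, 227.0]
ee_rot: [0.0, 0.998, -0.057, 0.001]
contact_force: [-0.7, 2.1, 6.1]
opening: 57.0
grip_force: 53.8
grasp now [496.7  -3.8  72. ] az,tilt -6.5 0.1
shift m [-0.0005  0.0003  0.001 ] rotvec [ 0.     -0.0014  0.0011]
t 3.4 j [-0.16  0.51  1.82  0.    0.8   1.52] F [-0.72  2.07  6.09] grip 53.83387506008148 open 57.0
```

```bash
python3 -m pendant '[0,0,0,0,0,0,0.045,0,0,-0.003,0,0,0,0.045,0,0,-0.012,0,0,0,0.045,0,0,-0.03,0,0,0,0.045,0,0,-0.055,0,0,0,0.045,0,0,-0.08,0,0,0,0.045,0,0,-0.095,0,0,0,0.045,0,0,-0.1,0,0,0,0.045]' 80
python3 -m pendant '[0,0,0,0,0,0,0.045,0,0,0,0,0,0,0.045]'; python3 - <<'E'
from h import *
grab('side','e.png')
F=[]
for i in range(8): F.append(arm.get_state()['contact_force']); cams.get_image('top')
print(np.mean(F,0).round(2),np.std(F,0).round(2))
E
python3 go.py 496 -4 172 -6.6 20
```

```text
time_s: 4.4
eef_pos: [496.2, -3.9, 327.0]
ee_rot: [0.0, 0.998, -0.057, 0.001]
contact_force: [-0.1, 0.4, -6.1]
opening: 57.0
grip_force: 86.6
time_s: 4.65
eef_pos: [496.0, -3.9, 325.4]
ee_rot: [-0.0, 0.998, -0.057, -0.001]
contact_force: [0.3, -0.2, -6.1]
opening: 57.1
grip_force: 86.6
[-0.08 -0.38 -5.64] [0.29 0.4  0.45]
grasp now [496.2  -4.  171.1] az,tilt -6.5 0.0
shift m [-0.0533  0.      0.0084] rotvec [-1.000e-04  3.493e-01  1.000e-03]
t 5.1 j [-0.16  0.37  1.72 -0.    1.05  1.52] F [-0.78  0.35 -6.31] grip 86.55461311340332 open 57.0
```

View pics/e.png

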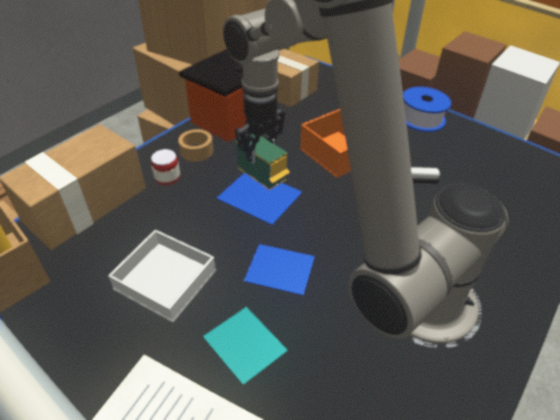

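The tin is held cleanly above the mat, at about (263,160). Now the slow tip.

```bash

python3 -m pendant '[-0.0034,0,0,0,0.022,0,0.045,-0.0068,0,0.0001,0,0.044,0,0.045,-0.0101,0,0.0003,0,0.065,0,0.045,-0.0135,0,0.0006,0,0.087,0,0.045,-0.0169,0,0.0009,0,0.109,0,0.045,-0.0202,0,0.0013,0,0.131,0,0.045,-0.0236,0,0.0018,0,0.153,0,0.045,-0.027,0,0.0024,0,0.175,0,0.045]'
python3 -m pendant '[-0.0034,0,0,0,0.022,0,0.045,-0.0068,0,0.0001,0,0.044,0,0.045,-0.0101,0,0.0003,0,0.065,0,0.045,-0.0135,0,0.0006,0,0.087,0,0.045,-0.0169,0,0.0009,0,0.109,0,0.045,-0.0202,0,0.0013,0,0.131,0,0.045,-0.0236,0,0.0018,0,0.153,0,0.045,-0.027,0,0.0024,0,0.175,0,0.045]'
python3 -m pendant '[0,0,0,0,0,0,0.045,0,0,0,0,0,0,0.045]'; python3 - <<'E'
from h import *
grab('side','f.png')
F=[]
for i in range(16): F.append(arm.get_state()['contact_force']); cams.get_image('top')
print(np.mean(F,0).round(2),np.std(F,0).round(2))
E
python3 go.py 496 -4 172 -6.6 20
python3 - <<'E'
import cv2
i=cv2.imread('pics/f.png')[60:240,160:400]
cv2.imwrite('pics/f2.png',cv2.resize(i,None,fx=3,fy=3))
E
```

```text
time_s: 6.1
eef_pos: [469.2, -0.8, 323.7]
ee_rot: [0.005, 0.994, -0.057, 0.088]
contact_force: [0.1, -0.5, -6.4]
opening: 57.0
grip_force: 86.5
time_s: 7.1
eef_pos: [443.2, 2.2, 316.6]
ee_rot: [0.01, 0.983, -0.056, 0.174]
contact_force: [0.1, -0.5, -4.9]
opening: 56.6
grip_force: 86.5
time_s: 7.35
eef_pos: [443.5, 2.1, 316.8]
ee_rot: [0.01, 0.983, -0.056, 0.174]
contact_force: [0.0, -0.0, -6.0]
opening: 56.7
grip_force: 86.5
[ 0.16 -0.61 -5.92] [0.58 0.59 0.42]
grasp now [496.3  -3.9 171.1] az,tilt -6.5 20.1
shift m [ 0.0002  0.     -0.0009] rotvec [-0.0002 -0.001   0.0009]
t 8.2 j [-0.18  0.23  1.99  0.04  0.57  1.48] F [ 0.16 -0.19 -5.88] grip 86.49213910102844 open 57.0
```

View pics/f2.png

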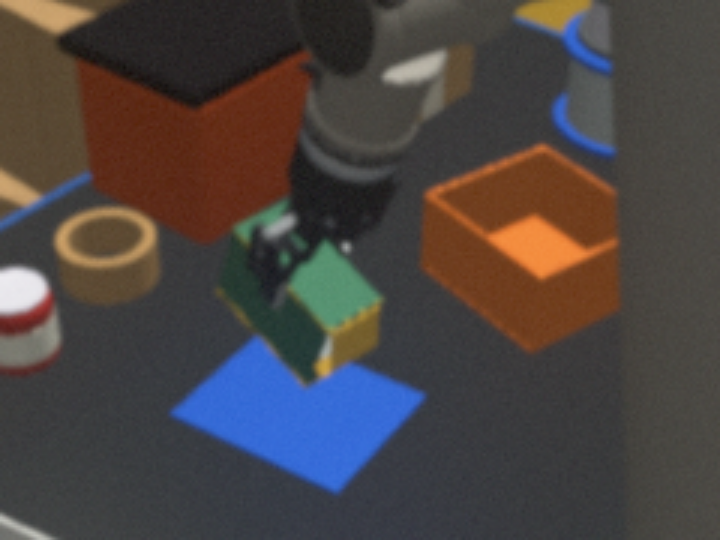

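The tin is tipped 20°, the flap is shut and the tub is empty. The weight is about 5.8 N, so it holds a full lot and goes into the orange tub. Before tilting 60° I'll check the wrist range with a small fitted arm model.

```bash
cat > kin.py <<'E'
import numpy as np
from scipy.spatial.transform import Rotation as Ro
from scipy.optimize import least_squares
J=[[-1.421,.342,1.524,0,1.275,-.146],[-.52,.21,1.86,0,1.07,1.16],[-.17,.36,1.71,0,1.08,1.52],[-.16,.51,1.82,0,.80,1.52],[-.16,.37,1.72,0,1.05,1.52],[-.18,.23,1.99,.04,.57,1.48]]
P=[[153.06,-502.2,404.7],[400.3,-143.1,354.4],[494.9,-5.7,335.3],[496.5,-4,226.9],[496,-4,325.5],[443.4,2.1,316.8]]
ry=lambda a:Ro.from_euler('y',a); rz=lambda a:Ro.from_euler('z',a)
def fk(q,k):
    L1,L2,L3,h,d=k; A=rz(q[0]); B=A*ry(q[1]); C=B*ry(q[2])*rz(q[3]); D=C*ry(q[4])
    p=A.apply([0,d,h])+B.apply([0,0,L1])+C.apply([0,0,L2])+D.apply([0,0,L3])
    return p,D*rz(q[5]+np.pi/2)
k=least_squares(lambda k:np.ravel([fk(j,k)[0]-p for j,p in zip(J,P)]),[400,400,120,300,76]).x
lo=np.array([-2.53,-.77,.04,-1,.28,-3.11]);hi=np.array([2.53,2.02,2.7,4.14,2.66,3.11])
def ik(g,az,tilt,q0):
    T=rz(np.radians(az))*Ro.from_euler('x',np.pi)*ry(np.radians(tilt)); p=np.array(g)-T.apply([0,0,155])
    def f(q):
        a,R=fk(q,k); return np.r_[(a-p)/100,(R.inv()*T).as_rotvec()]
    s=least_squares(f,np.clip(q0,lo+.01,hi-.01),bounds=(lo,hi)); return s.x,np.abs(s.fun).max()
E
python3 - <<'E'
from kin import *
print('k',k.round(0),'res',max(np.linalg.norm(fk(j,k)[0]-p) for j,p in zip(J,P)))
a,R=fk(J[5],k);print('quat',R.as_quat()[[3,0,1,2]].round(3))
c=np.array([461.5,-320.]);
for az in (-35,-75,-105,0,40):
  for z in (195,240):
    u=np.array([np.cos(np.radians(az)),np.sin(np.radians(az))])
    q=J[5];o=[]
    for t in (20,30,40,50,60):
        q,e=ik([*(c+35*u),z],az,t,q);o.append((t,round(e,2)))
    print(az,z,q.round(2),o)
E
```

```text
k [459. 373. 102. 186.  76.] res 9.30751346460536
quat [ 0.01   0.983 -0.059  0.175]
-35 195 [-0.81  0.32  2.18  2.72  0.43 -1.28] [(20, np.float64(0.0)), (30, np.float64(0.0)), (40, np.float64(0.03)), (50, np.float64(0.06)), (60, np.float64(0.0))]
-35 240 [-0.81  0.23  2.13  2.54  0.31 -1.09] [(20, np.float64(0.0)), (30, np.float64(0.0)), (40, np.float64(0.0)), (50, np.float64(0.1)), (60, np.float64(0.0))]
-75 195 [-0.54  0.39  1.93 -1.    0.55  3.11] [(20, np.float64(0.0)), (30, np.float64(0.0)), (40, np.float64(0.0)), (50, np.float64(0.17)), (60, np.float64(0.38))]
-75 240 [-0.53  0.32  1.9  -1.    0.6   3.11] [(20, np.float64(0.0)), (30, np.float64(0.0)), (40, np.float64(0.0)), (50, np.float64(0.1)), (60, np.float64(0.31))]
-105 195 [-0.45  0.54  1.68 -0.89  1.05  3.11] [(20, np.float64(0.0)), (30, np.float64(0.02)), (40, np.float64(0.13)), (50, np.float64(0.25)), (60, np.float64(0.38))]
-105 240 [-0.44  0.48  1.64 -0.92  1.11  3.11] [(20, np.float64(0.0)), (30, np.float64(0.0)), (40, np.float64(0.09)), (50, np.float64(0.22)), (60, np.float64(0.34))]
0 195 [-1.05  0.39  2.05  1.59  0.85 -0.74] [(20, np.float64(0.0)), (30, np.float64(0.0)), (40, np.float64(0.0)), (50, np.float64(0.0)), (60, np.float64(0.0))]
0 240 [-1.05  0.31  2.01  1.48  0.85 -0.57] [(20, np.float64(0.0)), (30, np.float64(0.0)), (40, np.float64(0.0)), (50, np.float64(0.0)), (60, np.float64(0.0))]
40 195 [-1.09  0.59  1.69  1.04  1.38 -0.72] [(20, np.float64(0.0)), (30, np.float64(0.0)), (40, np.float64(0.0)), (50, np.float64(0.0)), (60, np.float64(0.0))]
40 240 [-1.09  0.53  1.65  1.02  1.44 -0.63] [(20, np.float64(0.0)), (30, np.float64(0.0)), (40, np.float64(0.0)), (50, np.float64(0.0)), (60, np.float64(0.0))]
```

The wrist has good range with the tin yawed to about 40° over the tub. I'll level it, then carry it over.

```bash

python3 -m pendant '[0.0068,0,0.0001,0,-0.044,0,0.045,0.0135,0,0.0006,0,-0.087,0,0.045,0.0202,0,0.0013,0,-0.131,0,0.045,0.027,0,0.0024,0,-0.175,0,0.045,0.0336,0,0.0037,0,-0.218,0,0.045,0.04,0,0.0053,0,-0.262,0,0.045,0.0467,0,0.0072,0,-0.305,0,0.045,0.053,0,0.0093,0,-0.349,0,0.045]'
python3 go.py 488 -297 205 40
python3 - <<'E'
from kin import *
q=[-.16,.37,1.72,0,1.05,1.52]
for t in (0,20,40,60): q,e=ik([488,-297,200],40,t,q);print(t,q.round(2),e.round(3))
E
```

```text
time_s: 9.2
eef_pos: [496.6, -4.0, 326.2]
ee_rot: [0.0, 0.998, -0.057, 0.001]
contact_force: [0.1, 0.0, -5.3]
opening: 57.0
grip_force: 86.5
grasp now [496.8  -4.  171.2] az,tilt -6.5 0.1
shift m [ 0.0249  0.2921 -0.0337] rotvec [ 6.000e-04 -1.000e-03 -8.124e-01]
t 9.2 j [-0.16  0.37  1.72 -0.    1.05  1.52] F [ 0.14  0.01 -5.26] grip 86.54283285140991 open 57.0
0 [-0.68  0.49  1.44  0.    1.21  0.19] 0.0
20 [-0.84  0.46  1.54  0.38  1.16 -0.12] 0.0
40 [-0.98  0.49  1.62  0.75  1.23 -0.44] 0.0
60 [-1.09  0.58  1.69  1.04  1.39 -0.71] 0.0
```

```bash

python3 -m pendant '[0.001,0.005,-0.004,0,0,-0.015,0.045,0.002,0.018,-0.01,0,0,-0.05,0.045,0.003,0.036,-0.017,0,0,-0.1,0.045,0.005,0.057,-0.024,0,0,-0.16,0.045,0.007,0.08,-0.03,0,0,-0.22,0.045,0.009,0.104,-0.034,0,0,-0.285,0.045,0.011,0.128,-0.034,0,0,-0.35,0.045,0.013,0.152,-0.034,0,0,-0.42,0.045]'
python3 go.py 488 -297 205 40
```

```text
time_s: 10.2
eef_pos: [491.3, -157.4, 360.6]
ee_rot: [0.001, 0.988, 0.154, 0.001]
contact_force: [-0.1, 0.0, -5.5]
opening: 56.6
grip_force: 86.5
grasp now [ 491.8 -157.6  205.6] az,tilt 17.7 0.2
shift m [-0.0456  0.132   0.0007] rotvec [ 0.0025 -0.002  -0.3896]
t 10.2 j [-0.46  0.37  1.62  0.    1.15  0.8 ] F [-0.12  0.05 -5.47] grip 86.51177644729614 open 56.6
```

```bash

python3 -m pendant '[-0.008,0.024,0,0,0,-0.07,0.045,-0.017,0.048,0,0,0,-0.14,0.045,-0.025,0.072,0,0,0,-0.21,0.045,-0.032,0.093,0,0,0,-0.275,0.045,-0.038,0.11,0,0,0,-0.325,0.045,-0.043,0.123,0,0,0,-0.36,0.045,-0.045,0.13,0.001,0,0,-0.385,0.045,-0.0455,0.132,0.001,0,0,-0.39,0.045]'
python3 -m pendant '[0,0,0,0,0,0,0.045,0,0,0,0,0,0,0.045,0,0,0,0,0,0,0.045]' >/dev/null
python3 - <<'E'
from h import *
grab('top','g.png')
E
python3 go.py 488 -297 200 40
```

```text
time_s: 11.2
eef_pos: [487.8, -296.2, 359.1]
ee_rot: [0.0, 0.94, 0.341, 0.001]
contact_force: [0.2, 0.1, -5.4]
opening: 56.7
grip_force: 86.6
grasp now [ 488.2 -295.7  204.2] az,tilt 39.9 0.1
shift m [-0.0009  0.001   0.0042] rotvec [ 0.0008 -0.0007 -0.002 ]
t 11.625 j [-0.68  0.46  1.47  0.    1.21  0.2 ] F [ 0.57 -0.06 -5.88] grip 86.55740976333618 open 56.6
```

View pics/g.png

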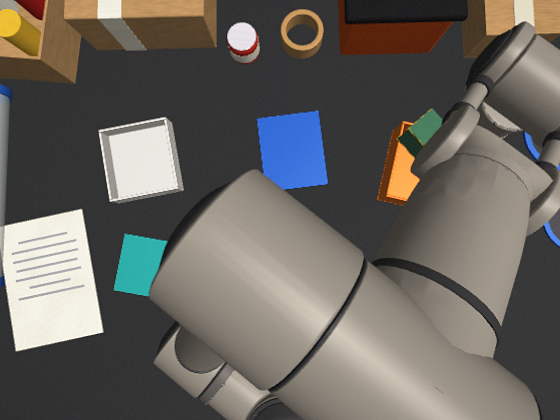

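The tin is over the tub, visible at about (425,130). Now pouring in stages.

```bash

for i in 1; do python3 -m pendant '[-0.0085,0,0.0002,0,0.055,0,0.045,-0.0169,0,0.0009,0,0.109,0,0.045,-0.0253,0,0.0021,0,0.164,0,0.045,-0.0335,0,0.0037,0,0.218,0,0.045,-0.0418,0,0.0057,0,0.273,0,0.045,-0.0498,0,0.0082,0,0.327,0,0.045,-0.0578,0,0.0111,0,0.382,0,0.045,-0.0655,0,0.0145,0,0.436,0,0.045]'; done
python3 go.py 488 -297 204 40 62
```

```text
time_s: 12.62
eef_pos: [437.5, -338.1, 344.7]
ee_rot: [-0.073, 0.918, 0.333, 0.204]
contact_force: [-0.7, -0.1, -6.3]
opening: 56.7
grip_force: 86.5
grasp now [ 488.  -296.2  204.3] az,tilt 39.9 25.0
shift m [-0.0938  0.001   0.0312] rotvec [ 2.400e-03  6.449e-01 -2.000e-04]
t 12.625 j [-0.91  0.44  1.58  0.48  1.17 -0.23] F [-0.72 -0.06 -6.29] grip 86.50936961174011 open 56.7
```

```bash

python3 -m pendant '[-0.0085,0,0.0002,0,0.055,0,0.045,-0.0169,0,0.0009,0,0.109,0,0.045,-0.0253,0,0.0021,0,0.164,0,0.045,-0.0335,0,0.0037,0,0.218,0,0.045,-0.0418,0,0.0057,0,0.273,0,0.045,-0.0498,0,0.0082,0,0.327,0,0.045,-0.0578,0,0.0111,0,0.382,0,0.045,-0.0655,0,0.0145,0,0.436,0,0.045]'
python3 -m pendant '[-0.004,0,0,0,0.026,0,0.045,-0.0081,0,0.0002,0,0.052,0,0.045,-0.0122,0,0.0005,0,0.079,0,0.045,-0.0162,0,0.0009,0,0.105,0,0.045,-0.0202,0,0.0013,0,0.131,0,0.045,-0.0242,0,0.0019,0,0.157,0,0.045,-0.0282,0,0.0026,0,0.183,0,0.045,-0.0322,0,0.0034,0,0.209,0,0.045]'
python3 -m pendant '[0,0,0,0,0,0,0.045,0,0,0,0,0,0,0.045,0,0,0,0,0,0,0.045,0,0,0,0,0,0,0.045,0,0,0,0,0,0,0.045,0,0,0,0,0,0,0.045,0,0,0,0,0,0,0.045,0,0,0,0,0,0,0.045]'
python3 - <<'E'
from h import *
F=[]
for i in range(12): F.append(arm.get_state()['contact_force']); cams.get_image('top')
print(np.mean(F,0).round(2))
d=grab('side','i.png')
E
python3 go.py 488 -297 204 40 62
```

```text
time_s: 13.62
eef_pos: [396.8, -372.4, 303.8]
ee_rot: [-0.143, 0.852, 0.31, 0.397]
contact_force: [-0.4, -0.2, -5.0]
opening: 57.0
grip_force: 87.3
time_s: 14.62
eef_pos: [382.9, -383.8, 276.7]
ee_rot: [-0.175, 0.805, 0.292, 0.485]
contact_force: [-0.7, -0.4, -2.9]
opening: 56.6
grip_force: 87.5
time_s: 15.62
eef_pos: [383.0, -383.7, 277.0]
ee_rot: [-0.175, 0.806, 0.292, 0.484]
contact_force: [-0.7, -0.5, -3.0]
opening: 57.0
grip_force: 87.5
[-0.03 -0.27 -2.67]
grasp now [ 488.1 -296.   204.1] az,tilt 40.0 62.0
shift m [-0.0005  0.0011 -0.0006] rotvec [ 0.0024  0.0004 -0.0004]
t 16.275 j [-1.15  0.62  1.7   1.03  1.43 -0.78] F [-0.48 -0.16 -3.21] grip 87.54017114639282 open 57.1
```

View pics/i.png

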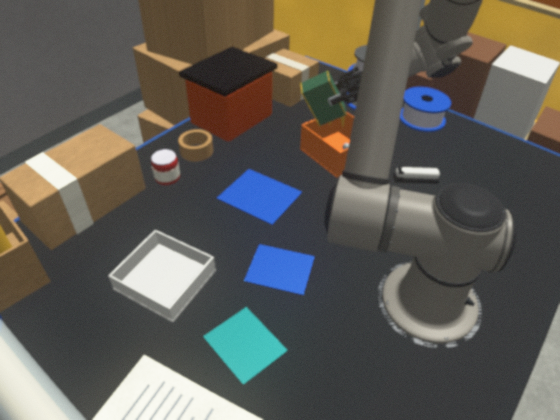

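The tin is tilted over the tub and a ball is visible in it at about (347,146). The tray is empty. The weight has dropped to about 2.6 N, so the tin is empty. Now leveling it and returning.

```bash

python3 -m pendant '[0.0105,0,0.0004,0,-0.068,0,0.045,0.0209,0,0.0014,0,-0.135,0,0.045,0.0312,0,0.0032,0,-0.203,0,0.045,0.0415,0,0.0057,0,-0.271,0,0.045,0.0514,0,0.0088,0,-0.338,0,0.045,0.0612,0,0.0126,0,-0.406,0,0.045,0.0707,0,0.0171,0,-0.474,0,0.045,0.0798,0,0.0221,0,-0.541,0,0.045]'
python3 -m pendant '[0.0105,0,0.0004,0,-0.068,0,0.045,0.0209,0,0.0014,0,-0.135,0,0.045,0.0312,0,0.0032,0,-0.203,0,0.045,0.0415,0,0.0057,0,-0.271,0,0.045,0.0514,0,0.0088,0,-0.338,0,0.045,0.0612,0,0.0126,0,-0.406,0,0.045,0.0707,0,0.0171,0,-0.474,0,0.045,0.0798,0,0.0221,0,-0.541,0,0.045]'
python3 go.py 519.3 -21.6 175 0
```

```text
time_s: 17.27
eef_pos: [426.9, -346.7, 337.2]
ee_rot: [-0.091, 0.906, 0.329, 0.25]
contact_force: [-0.2, 0.1, -3.0]
opening: 56.7
grip_force: 87.4
time_s: 18.27
eef_pos: [488.1, -295.4, 359.1]
ee_rot: [0.0, 0.94, 0.341, -0.001]
contact_force: [-0.2, 0.5, -2.4]
opening: 56.9
grip_force: 87.4
grasp now [ 487.8 -295.5  204.1] az,tilt 39.8 0.1
shift m [ 0.1995 -0.1902  0.0288] rotvec [0.     0.0021 0.6954]
t 18.275 j [-0.68  0.46  1.47 -0.    1.21  0.2 ] F [-0.23  0.51 -2.39] grip 87.38911986351013 open 56.9
```

```bash

python3 -m pendant '[0.01,-0.01,0,0,0,0.04,0.045,0.035,-0.033,0,0,0,0.13,0.045,0.065,-0.062,0,0,0,0.23,0.045,0.1,-0.095,0,0,0,0.35,0.045,0.133,-0.127,0.005,0,0,0.47,0.045,0.165,-0.157,0.015,0,0,0.58,0.045,0.188,-0.18,0.024,0,0,0.66,0.045,0.1995,-0.190,0.0288,0,0,0.695,0.045]'
python3 -m pendant '[0,0,0,0,0,0,0.045,0,0,0,0,0,0,0.045,0,0,0,0,0,0,0.045]'
python3 - <<'E'
from h import *
F=[]
for i in range(10): F.append(arm.get_state()['contact_force']); cams.get_image('top')
print(np.mean(F,0).round(2))
d=grab('side'); i=d['img'][60:240,160:400,::-1]
cv2.imwrite('pics/j.png',cv2.resize(i,None,fx=3,fy=3))
E
python3 go.py 519.3 -21.6 73 0
```

```text
time_s: 19.27
eef_pos: [518.9, -20.2, 329.6]
ee_rot: [-0.0, 1.0, 0.0, -0.001]
contact_force: [-0.3, -0.4, -2.0]
opening: 56.8
grip_force: 87.4
time_s: 19.65
eef_pos: [519.3, -23.1, 330.4]
ee_rot: [0.0, 1.0, -0.0, 0.0]
contact_force: [-0.2, -0.9, -3.0]
opening: 56.6
grip_force: 87.4
[ 0.17 -0.16 -2.48]
grasp now [519.4 -22.4 175.1] az,tilt 0.1 0.0
shift m [-1.000e-04 -8.000e-04  1.021e-01] rotvec [ 0.0008 -0.0002  0.0009]
t 20.2 j [-0.19  0.41  1.65 -0.    1.09  1.38] F [-1.21  0.36 -2.72] grip 87.35746264457703 open 57.2
```

View pics/j.png

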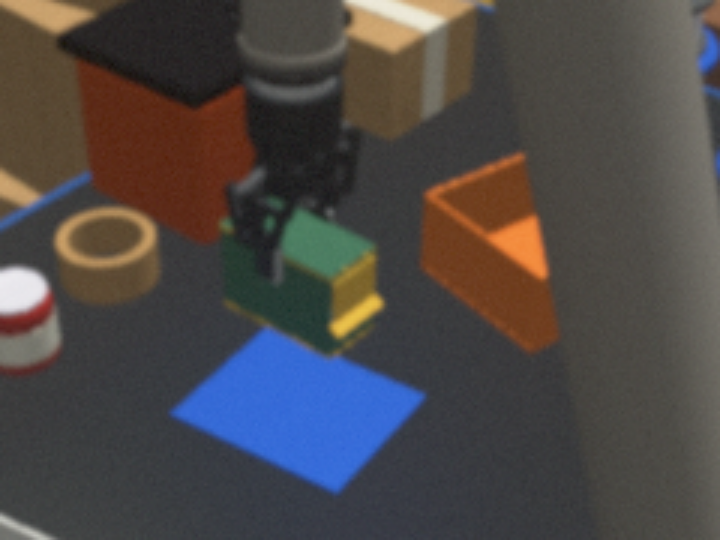

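The tin is level, empty (2.48 N) and over the mat. I'll set it down and let go.

```bash

python3 -m pendant '[0,0,0.015,0,0,0,0.045,0,0,0.045,0,0,0,0.045,0,0,0.075,0,0,0,0.045,0,0,0.092,0,0,0,0.045,0,0,0.098,0,0,0,0.045,0,0,0.101,0,0,0,0.045,0,0,0.103,0,0,0,0.045,0,0,0.103,0,0,0,0.045]'
python3 -m pendant '[0,0,0,0,0,0,0.057,0,0,0,0,0,0,0.06,0,0,0,0,0,0,0.068,0,0,0,0,0,0,0.078,0,0,0,0,0,0,0.085,0,0,0,0,0,0,0.085,0,0,0,0,0,0,0.085]' 20
python3 go.py 519.3 -21.6 73 0
```

```text
time_s: 21.2
eef_pos: [519.5, -22.4, 227.5]
ee_rot: [0.001, 1.0, 0.0, 0.001]
contact_force: [0.6, -0.3, -2.4]
opening: 57.1
grip_force: 87.4
time_s: 22.08
eef_pos: [519.3, -22.4, 227.1]
ee_rot: [0.0, 1.0, 0.0, 0.0]
contact_force: [-0.1, 0.3, -0.0]
opening: 84.8
grip_force: 0.0
grasp now [519.4 -22.5  72.1] az,tilt 0.0 0.0
shift m [-0.     -0.0008 -0.0009] rotvec [ 0.0008 -0.0001  0.0008]
t 22.075 j [-0.19  0.55  1.76 -0.    0.84  1.38] F [-0.11  0.3  -0.02] grip 0.0 open 84.8
```

Retreat up, then back and off to the right so the camera can see.

```bash

python3 -m pendant '[0,0,-0.015,0,0,0,0.085,0,0,-0.045,0,0,0,0.085,0,0,-0.085,0,0,0,0.085,0,0,-0.13,0,0,0,0.085,0,0,-0.175,0,0,0,0.085,-0.02,0.02,-0.195,0,0,0,0.085,-0.05,0.05,-0.2,0,0,0,0.085,-0.085,0.085,-0.2,0,0,0,0.085]'
python3 -m pendant '[-0.03,0.045,0,0,0,0,0.085,-0.06,0.09,0,0,0,0,0.085,-0.09,0.135,0,0,0,0,0.085,-0.12,0.18,0,0,0,0,0.085,-0.15,0.22,0,0,0,0,0.085,-0.17,0.25,0,0,0,0,0.085,-0.19,0.28,0,0,0,0,0.085,-0.2,0.3,0,0,0,0,0.085]'
python3 -m pendant '[0,0,0,0,0,0,0.085,0,0,0,0,0,0,0.085,0,0,0,0,0,0,0.085]' >/dev/null
python3 - <<'E'
from seg import *
a=grab('top','k.png')
h,s,v=[x.astype(int) for x in cv2.split(cv2.cvtColor(a['img'],cv2.COLOR_RGB2HSV))]
g=(h>50)&(h<92)&(s>80)&(v>50)
print(rect(a,blob(g.astype(np.uint8),240,345,90,210),87)); print(arm.get_state()['qvel'].round(3))
E
```

```text
time_s: 23.08
eef_pos: [433.4, -107.6, 428.8]
ee_rot: [0.001, 1.0, 0.001, 0.001]
contact_force: [0.2, -0.5, 0.1]
opening: 85.0
grip_force: 0.0
time_s: 24.08
eef_pos: [233.6, -408.3, 428.3]
ee_rot: [0.001, 1.0, -0.0, 0.0]
contact_force: [-0.1, -0.4, -0.3]
opening: 84.6
grip_force: 0.0
(array([518.2, -23.1]), array([ 54.6, 113.6]), 89.3)
[-0.002  0.003 -0.001 -0.002 -0.     0.001]
```

View pics/k.png

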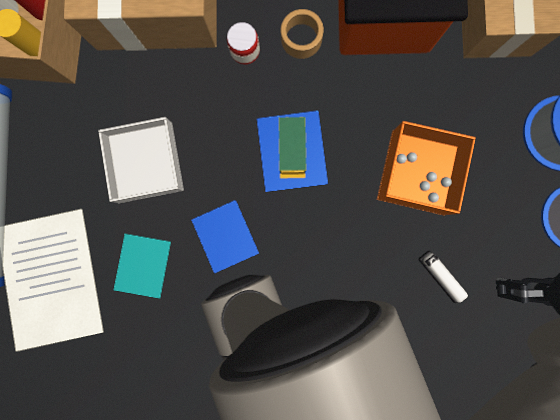

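The tub at (428,168) holds all six balls, the tray at (141,160) is empty, and the tin stands mid-mat at (292,147).

```bash
python3 -c "from station import ticket; print(ticket.sign_off())"
```

```text
the job is handed in; nothing more can be done
None
```

The job is handed in, with no verdict returned: the tin weighed as a full lot, all six balls are in the orange tub, the tray is empty, and the empty tin stands upright about 2 mm from the middle of the blue mat.

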